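# Shut the terminal box and set the bell striker's air valve

### The job

Get the bell striker ready: first press both covers of the grey terminal box down until their catches hold them shut. Then turn the air valve's handwheel clockwise to its closed stop, back it off exactly two full turns, and finish still gripping the wheel's crank handle there, without letting go. Leave the other things on the bench where they are.

Things in the scene. Friction and masses are not known exactly. Their poses are not given: they have to be found in the camera images.
- valve: Air valve bolted to the bench: aluminium block 100 x 80 x 30 mm, brass bonnet, handwheel on top. Origin: centre of the block's underside on the bench, on the wheel's vertical axis. Its x axis points along the outlet, a brass pipe stub (22 mm thick, 17 mm above the bench, ending 95 mm from the axis) that sticks out of one side only.
- wheel (a joint): Turning angle of the handwheel in rad, about the upright axis: 0 = fully closed on its hard stop, grows as it is opened (anticlockwise seen from above), 6.283 per turn, hard stop at 18.85. At 0 the crank handle stands right above the outlet pipe (on the valve's +x axis); at value q the handle lies at angle q anticlockwise from there. It starts 0.4 to 1.2 turns open. It turns stiffly (about 0.12 Nm, 2 to 4 N at the handle) and stays where it is left.
- wheel_hub (a point): Top centre of the wheel's hub, on its axis, 92 mm above the bench. The steel wheel has three spokes and a 12 mm thick rim on a 55 mm radius (122 mm over all), its rim top 91 mm above the bench.
- handle_mid (a point): Middle of the crank handle, on its own axis: an upright black round grip, 22 mm thick and 50 mm long (93 to 143 mm above the bench), standing on the wheel's rim 55 mm from the wheel's axis. It spins freely about its own axis, so a gripper can hold it and go round in a circle without turning. This point is 118 mm above the bench.
- handle: The same crank handle; origin at its lower end.
- box: Grey plastic terminal box fixed to the bench, 110 (x) x 170 (y) x 60 mm high, origin: centre of its underside. Two covers side by side are hinged along its +x edge.
- cover_a (a joint): Opening angle in rad of the grey cover on the box's +y half (100 x 76 x 4 mm, centred 42 mm from the box's middle): 0 = shut, grows as its free edge rises; starts 0.35 to 0.75. A light spring keeps it up; pressed fully down to 0, a catch snaps and holds it; it resists most with the pad about 6 to 8 mm above its shut height, where it takes about 11 N at the pad, then gives way and snaps home. Pressed short of that it rises again.
- cover_a_pad (a point): Place to press: on the cover's upper face, midway across its width, 70 mm from the hinge line and 33 mm from the free edge (moves with the cover). When shut it is 64.5 mm above the bench and 18 mm from the box's middle on the -x side.
- cover_a_hinge (a point): Middle of that cover's hinge line, 60.5 mm above the bench, level with the cover's underside, 52 mm from the box's middle on the +x side; the hinge line runs along the box's y axis.
- cover_b (a joint): Opening angle in rad of the grey cover on the box's -y half (100 x 76 x 4 mm, centred 42 mm from the box's middle): 0 = shut, grows as its free edge rises; starts 0.35 to 0.75. A light spring keeps it up; pressed fully down to 0, a catch snaps and holds it; it resists most with the pad about 6 to 8 mm above its shut height, where it takes about 11 N at the pad, then gives way and snaps home. Pressed short of that it rises again.
- cover_b_pad (a point): Place to press: on the cover's upper face, midway across its width, 70 mm from the hinge line and 33 mm from the free edge (moves with the cover). When shut it is 64.5 mm above the bench and 18 mm from the box's middle on the -x side.
- cover_b_hinge (a point): Middle of that cover's hinge line, 60.5 mm above the bench, level with the cover's underside, 52 mm from the box's middle on the +x side; the hinge line runs along the box's y axis.
- tape: Bystander, leave alone: yellow ring roll, 90 mm across, 25 mm high, lying flat.
- adapter: Bystander, leave alone: white power adapter block 60 x 60 x 28 mm.
- plug: Bystander, leave alone: cable plug, lying, 75 mm long, 19 mm thick.
- screwdriver: Bystander, leave alone: screwdriver lying flat.
- spanner: Bystander, leave alone: steel spanner lying flat.
- handbell: Bystander, leave alone: small brass hand bell standing on its mouth, 72 mm across, 104 mm high.
- oilcan: Bystander, leave alone: small steel can, 44 mm across, 90 mm high.
Mind the look-alikes: they are no part of the job. Leave any pink look-alike of the valve alone. Leave any yellow look-alike of the box alone.

How it is judged:
On the way, in this order (a step that is already met when the one before it is completed fails the run):
1. both covers are held shut by their catches, with nothing pressing on them (value of joint each of cover_a, cover_b below 0.04 rad and contact force between each of the arm, the fingers and cover_a below 0.3 N and contact force between each of the arm, the fingers and cover_b below 0.3 N), for 0.2 s.
2. the wheel is closed onto its stop (value of joint wheel below 0.08 rad), for 0.1 s.
At the end, for the whole second after the job is handed in: Both covers still shut (within 0.04 rad), the wheel at rest two turns open from its stop (12.57 rad, within 0.2 rad), and the fingers gripping the crank handle with more than 3 N, the handle between the pads: its middle within 35 mm of the grasp point and within 16 mm of it seen from above (value of joint each of cover_a, cover_b below 0.04 rad and value of joint wheel between 12.366 and 12.766 rad and velocity of joint wheel between -0.1 and 0.1 rad/s and contact force between the fingers and handle above 3 N and distance between the grasp point and handle_mid below 0.035 m and horizontal distance between the grasp point and handle_mid below 0.016 m); the arm keeps its last pose, push and grip.
It fails at once if a bystander is moved more than 30 mm (distance of any of tape, adapter, plug, screwdriver, spanner, handbell, oilcan from where it was at the start of the episode above 0.03 m).
It also fails if it takes over 72 s, if anything falls off the work surface, if the arm or the gripper's body presses on something with over 40 N, if the wrist force passes 120 N, or if a joint passes its speed limit or range.

### The arm

A 7-joint arm with a two-finger parallel gripper is mounted at the origin on the work surface. World frame = base frame: x ahead of the robot, y to its left, z up, the work surface at z = 0. Lengths are in m, angles in rad, forces in N, time in s.
With the tool pointing down it reaches from about 0.425 to 0.875 m from the base axis. Payload 4.7 kg.
Tool frame: the origin (TCP) lies at the very end of the fingers, on their centre line; the grasp point (between the pads) lies 19 mm behind it; z points along the fingers, y is the line along which they close (so a half turn about z gives the same grasp; the last joint's range is limited). The gripper opens to 87 mm and grips with 3 to 60 N. Pads are 19 mm wide; open, the fingers measure 117 mm over their backs; the gripper's body (75 mm by 190 mm) begins 51 mm behind the grasp point.
Start: joints at [1.306, 0.321, -0.07, 1.45, 0.023, 1.371, -0.057], TCP at [0.179, -0.625, 0.223] pointing down, gripper open.
Joint ranges: [-2.86, 2.86], [-0.3, 2.09], [-1.38, 1.24], [0.06, 2.45], [-1.56, 4.7], [0.09, 2.05], [-2.69, 2.69]. Speed limits (rad/s): [2.57, 2.57, 3.14, 3.14, 3.14, 3.14, 3.14].

### API

Orientations are given as a rotation vector (axis times angle).
In Python, from bench import ctrl, vision gives the robot as it stands.
- The arm moves only by the tool jog_arm, never from a script. Its argument "increments" is a list of rows, each an object of numbers: "tx", "ty", "tz": the shift along the tool's x, y, z in mm; "wx", "wy", "wz": the turn, a rotation vector about the tool's x, y, z in rad; "gripper": the opening, from 0 (shut) to 1 (fully open). In form: [{"tx": .., "ty": .., "tz": .., "wx": .., "wy": .., "wz": .., "gripper": ..}, ...]. A call has exactly 5 rows; each row is the pose to reach, as a shift and turn from the pose commanded when the call began, along the tool's axes at that moment; what a row does not reach only later rows make up. A row lasts 1/12 s, in which the tool goes at most 41.7 mm and 7.16 degrees, less where a joint would pass 70% of its speed; a pose out of reach is approached as far as the arm can. A call with a gripper value outside its range is refused whole. The fingers move at their own pace and stop on an object; "grip_force" is the grip in N (left out, the last holds). Time passes only in rows, so rows that repeat a pose let the fingers close, or fill a call up. It gives the time, the measured TCP pose, the force, the opening and the grip force at its end, in the units of the state.
- ctrl.get_state(): the state, without advancing time (a new reading comes with each control period).
- vision.get_image(name): name is "scene" or "top" or "wrist"; returns a dict with "color" (384x512x3 uint8, blue, green, red), "fx", "fy", "cx", "cy" (pixels), "extrinsics" (4x4, takes a point from world to camera coordinates). Camera axes: x right, y down, z forward; pixel columns grow to the right and rows downward; lengths in m; the calibration is good to about 2 mm. A picture is of the moment at which its call begins. There is no depth.
- ctrl.close_job(): hands the job in; it is judged then, once.
Trained networks look in the newest picture that a camera, given by its name, has taken for a name from the list of things; names that differ only in an ending like _2 or _b are one class to them, and where a whole thing is asked for, a point or a joint stands for the part that bears it (a point fixed in the world has none). Each returns a list of dicts, best first, with "conf" (0 to 1); they miss things now and then, are a little off and sometimes report something else, mostly with a low value. They report only what shows in the picture. A call takes as long as a camera call. They do not tell look-alikes from the thing itself.
- vision.spot_in(camera, thing): "bbox" ([left, top, right, bottom] in pixels, round what is visible of it).
The state is a dict: "time": time; "joint_positions": joint angles; "qd": joint speeds; "joint_torque": joint torques, N m; "position": TCP position; "tool_rot": TCP orientation; "ft_force": force on the tool from outside, world axes, zero at the start; "torque": the same for the moment, N m; "grip_width": opening from 0.0 (shut) to 1.0 (fully open); "grip_force": force on a finger pad.
Only numpy, scipy, OpenCV 4.12 (cv2) and the standard library are available. Lean on these libraries where they do the work, as an engineer would, in place of code of your own. Each camera call takes 0.05 s, during which the arm holds its last target. There are 200 camera calls.

## Working session

There is one attempt and no reset: what is moved stays moved. The work goes in short steps, Python scripts to look and compute and a tool call to move; the robot and the scene stay as the last step left them, time stands still between calls to the robot, and variables do not carry over. Pictures are saved under pics/ and viewed, at most 10 in all, crops included, and the job is handed in when it is done.

Besides the shell and the picture viewer there is one more tool, called after "Call:" as name(argument=value, ...) on one line, values as JSON. jog_arm: Moves the arm, as the interface text tells. Its arguments: {"type":"object","properties":{"increments":{"type":"array"},"grip_force":{"type":"number"}},"required":["increments"]}

```bash
mkdir -p pics
cat > h.py <<'E'
import numpy as np, cv2
from bench import ctrl, vision
def ray(im,u,v,z):
    E=np.array(im["extrinsics"]);R=E[:3,:3];t=E[:3,3]
    d=R.T@np.array([(u-im["cx"])/im["fx"],(v-im["cy"])/im["fy"],1]);c=-R.T@t
    return c+d*(z-c[2])/d[2]
def proj(im,p):
    E=np.array(im["extrinsics"]);q=E[:3,:3]@np.array(p)+E[:3,3]
    return np.array([im["fx"]*q[0]/q[2]+im["cx"],im["fy"]*q[1]/q[2]+im["cy"]])
E
python3 - <<'E'
from h import *
import pickle
s=ctrl.get_state();print(s)
a=vision.get_image("scene");
for n in ["valve","box","handle","cover_a","wheel_hub"]:print('scene',n,[(np.round(d["bbox"]).tolist(),round(d["conf"],2)) for d in vision.spot_in("scene",n)])
b=vision.get_image("top")
for n in ["valve","box","handle","cover_a","wheel_hub"]:print('top',n,[(np.round(d["bbox"]).tolist(),round(d["conf"],2)) for d in vision.spot_in("top",n)])
pickle.dump((a,b),open("im.pkl","wb"))
cv2.imwrite("pics/s.png",cv2.resize(a["color"],(800,600)));cv2.imwrite("pics/t.png",cv2.resize(b["color"],(800,600)))
E
```

```text
{'time': 0.0, 'joint_positions': array([ 1.30611647,  0.32184102, -0.07007643,  1.45167947,  0.02261501,
        1.37079767, -0.05695501]), 'qd': array([-0.00077022, -0.00070582, -0.00070938,  0.00058311, -0.00075341,
        0.00048898,  0.00022502]), 'joint_torque': array([-5.38191744e-04, -4.91286349e+01, -4.04133406e-01, -3.12525237e+01,
       -6.38177013e-02,  4.37792810e-02,  1.85533945e-04]), 'position': array([ 0.178657  , -0.62438571,  0.22144751]), 'tool_rot': array([-3.10924664e+00, -4.36180227e-01,  6.02279340e-04]), 'ft_force': array([ 0.72363737,  0.29502887, -0.08230572]), 'torque': array([ 0.03420914, -0.0601913 ,  0.03905735]), 'grip_force': 0.0, 'grip_width': 1.0021470338767042}
scene valve [([160.0, 136.0, 219.0, 198.0], 0.96), ([228.0, 126.0, 282.0, 173.0], 0.71)]
scene box [([332.0, 179.0, 410.0, 254.0], 0.59)]
scene handle [([237.0, 128.0, 245.0, 145.0], 0.51), ([167.0, 137.0, 182.0, 153.0], 0.44)]
scene cover_a [([276.0, 215.0, 328.0, 269.0], 0.85), ([305.0, 232.0, 353.0, 288.0], 0.8), ([334.0, 183.0, 380.0, 214.0], 0.75), ([365.0, 200.0, 411.0, 238.0], 0.6)]
scene wheel_hub [([238.0, 120.0, 278.0, 157.0], 0.72), ([170.0, 136.0, 217.0, 179.0], 0.66)]
top valve [([311.0, 155.0, 360.0, 204.0], 0.94), ([293.0, 222.0, 340.0, 282.0], 0.7), ([308.0, 158.0, 360.0, 202.0], 0.39)]
top box [([144.0, 170.0, 211.0, 224.0], 0.66), ([141.0, 248.0, 213.0, 302.0], 0.62)]
top handle [([347.0, 167.0, 361.0, 175.0], 0.65), ([96.0, 196.0, 122.0, 218.0], 0.55)]
top cover_a [([176.0, 171.0, 207.0, 206.0], 0.9), ([141.0, 261.0, 174.0, 300.0], 0.75), ([172.0, 255.0, 204.0, 298.0], 0.64), ([145.0, 179.0, 175.0, 212.0], 0.59)]
top wheel_hub [([312.0, 160.0, 362.0, 206.0], 0.89), ([292.0, 232.0, 342.0, 278.0], 0.62)]
```

View pics/s.png

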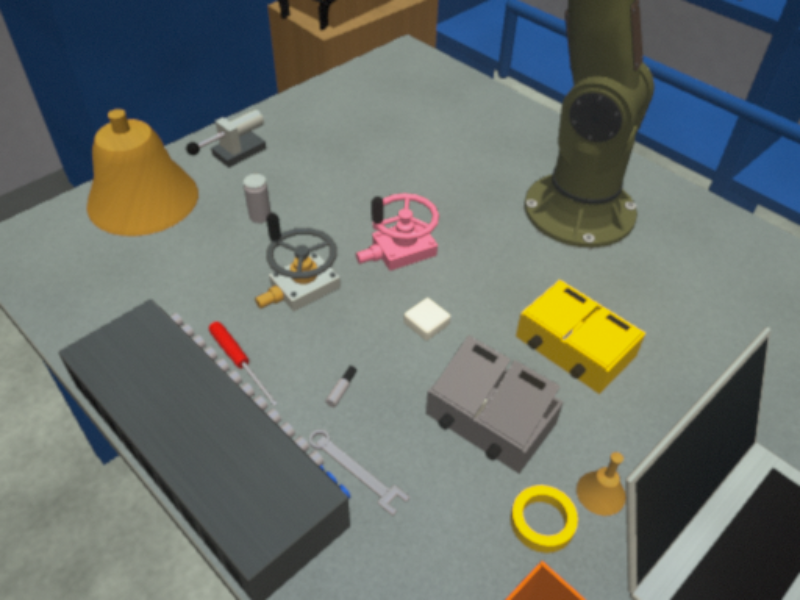

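View pics/t.png

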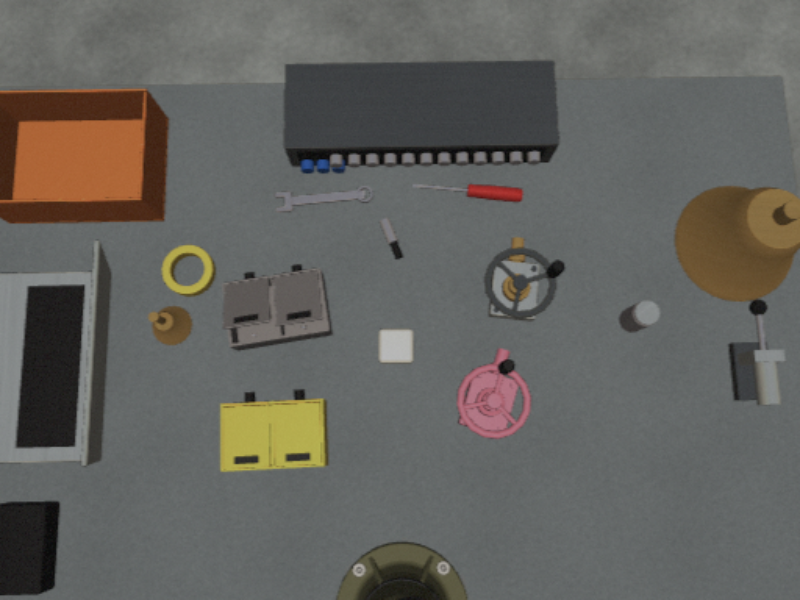

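The scene view shows a grey box at (495,400) and a yellow look-alike at (580,330), plus a steel valve at (300,265) and a pink one at (405,235). In the top view the grey box is at (275,305) and the steel valve at (519,283). The grey box and the steel/aluminium valve fit the description. I'll confirm both in one enlarged crop.

Run:
```python
from h import *
import pickle
a,b=pickle.load(open("im.pkl","rb"))
f=lambda i,x0,y0,x1,y1:cv2.resize(i["color"][y0:y1,x0:x1],(400,300),interpolation=cv2.INTER_CUBIC)
g=np.vstack([np.hstack([f(b,132,160,220,226),f(a,262,205,372,305)]),np.hstack([f(b,300,145,380,205),f(a,150,130,230,200)])])
cv2.imwrite("pics/c.png",g)
print(b["fx"],np.round(b["extrinsics"],3).tolist())
for n,u,v,z in [("base",256,378,0),("hub",332,181,.092),("boxc",176,195,.06),("h",355.5,171.5,.143),("outlet end",330.5,153,.017)]:print(n,ray(b,u,v,z).round(3))
```

```text
456.3871597406621 [[-0.022, -1.0, 0.011, -0.007], [-0.983, 0.019, -0.181, 0.52], [0.181, -0.015, -0.983, 1.185], [0.0, 0.0, 0.0, 1.0]]
base [0.032 0.    0.   ]
hub [ 0.533 -0.209  0.092]
boxc [0.51  0.203 0.06 ]
h [ 0.546 -0.26   0.143]
outlet end [ 0.629 -0.222  0.017]
```

View pics/c.png

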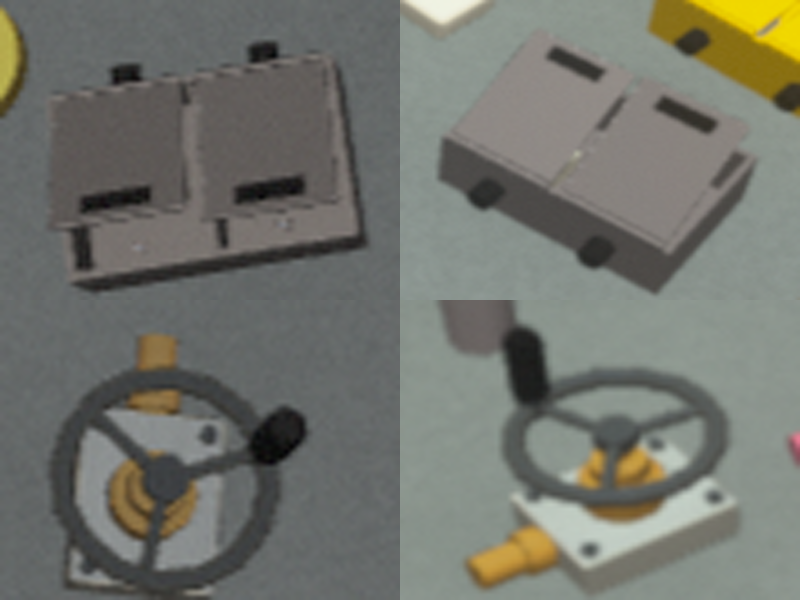

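The crop confirms both targets: a grey box with its hinge/gland side away from the robot and both covers raised, and an aluminium-and-brass valve with a dark wheel and the outlet at the upper left. I'll fit the poses to these picked points.

```bash
cat > fit.py <<'E'
from h import *
import pickle
from scipy.optimize import least_squares
a,b=pickle.load(open("im.pkl","rb"))
def T(p,l):
    c,s=np.cos(p[2]),np.sin(p[2]);return [p[0]+c*l[0]-s*l[1],p[1]+s*l[0]+c*l[1],l[2]]
def cov(p,th,y,r,h=.002):return T(p,[.052-r*np.cos(th)-h*np.sin(th)*-1*-1,y,.0605+r*np.sin(th)+h*np.cos(th)])
def box(p):
    P=[]
    for im,l,uv in [(b,[-.055,-.085,.06],(212.3,212.8)),(b,[.055,-.085,.06],(205.7,172.1)),(b,[-.055,.085,.06],(147.4,221.2)),
      (a,[.055,.085,0],(332.1,302.3)),(a,[.055,-.085,0],(273,265)),(a,[-.055,.085,.06],(359.6,257.7)),(a,[.055,.085,.06],(336.3,288.3)),(a,[.055,-.085,.06],(273,251))]:
        P.append(proj(im,T(p,l))-uv)
    for k,y,uv in [(3,.08,(143,208.8)),(3,.004,(172.3,205.8)),(4,-.004,(176.7,207.7)),(4,-.08,(206.8,204))]:
        P.append(proj(b,cov(p,p[k],y,.103))-uv)
    return P
def val(p):
    h=[.055*np.cos(p[3]),.055*np.sin(p[3])]
    return [proj(im,T(p,l))-uv for im,l,uv in [(b,[0,0,.092],(333,180)),(b,h+[.143],(358,170)),(b,h+[.093],(352.4,175)),(b,[.095,0,.022],(331.6,152.6)),
     (a,[0,0,.092],(193.6,160.8)),(a,h+[.143],(173.6,137)),(a,h+[.093],(176,153.3)),(a,[.095,0,.017],(164.4,193)),(b,[.05,-.04,.03],(345,168.6)),(b,[.05,.04,.03],(316,167)),(a,[-.05,-.04,.03],(217,177.8) ) if 0 else (b,[.05,-.04,.03],(345,168.6))]]
for f,x0 in [(box,[.5,.2,.1,.5,.5]),(val,[.53,-.21,0,5.5])]:
    r=least_squares(lambda p:np.ravel(f(p)),x0,loss="soft_l1",x_scale=[.01,.01,.1,.1,.1][:len(x0)])
    p=r.x;print(p.round(4));print(np.round(f(p),1).tolist())
    if f is box:
        for k,y in((3,.042),(4,-.042)):print("pad",cov(p,p[k],y,.07,.004),"shut",T(p,[-.018,y,.0645]))
    else:print("handle",T(p,[.055*np.cos(p[3]),.055*np.sin(p[3]),.118]))
E
python3 fit.py
```

```text
[0.5056 0.2032 0.1479 0.6268 0.4776]
[[-1.5, -1.3], [-1.0, -0.6], [-0.5, 1.0], [-0.5, -0.2], [-1.5, -1.2], [0.2, -2.0], [-1.0, 0.1], [-0.4, -1.7], [-1.0, 1.5], [-0.2, -0.6], [-0.1, 0.8], [-0.6, -0.5]]
pad [np.float64(0.4924044799324569), np.float64(0.24366705628909946), np.float64(0.10480125726661384)] shut [np.float64(0.48156215249546275), np.float64(0.2420513618686223), 0.0645]
pad [np.float64(0.4998719459416501), np.float64(0.15985230033258574), np.float64(0.09622817282679183)] shut [np.float64(0.49394289656709156), np.float64(0.15896876937035687), 0.0645]
[ 0.5348 -0.211  -0.1341  5.1127]
[[-0.2, 0.4], [-1.0, 0.2], [0.4, -0.5], [-0.2, -0.1], [-1.1, -1.7], [0.2, 0.3], [-0.1, -1.8], [0.2, 0.4], [-0.1, 0.4], [0.1, -1.3], [-0.1, 0.4]]
handle [np.float64(0.5493187036983072), np.float64(-0.26405285331983347), 0.118]
```

Call:
jog_arm(increments=[{"tx":26,"ty":-15,"tz":0,"gripper":0},{"tx":53,"ty":-30,"tz":0,"gripper":0},{"tx":79,"ty":-45,"tz":0,"gripper":0},{"tx":106,"ty":-60,"tz":0,"gripper":0},{"tx":132,"ty":-75,"tz":0,"gripper":0}], grip_force=20)

```text
validation failed for argument at $.in...
```

Call:
jog_arm(increments=[{"tx":26,"ty":-15,"gripper":0},{"tx":53,"ty":-30,"gripper":0},{"tx":79,"ty":-45,"gripper":0},{"tx":106,"ty":-60,"gripper":0},{"tx":132,"ty":-75,"gripper":0}])

```text
validation failed for argument at $.in...
```

Call:
jog_arm(increments=[{"tx":26,"ty":-15,"gripper":0},{"tx":53,"ty":-30,"gripper":0},{"tx":79,"ty":-45,"gripper":0},{"tx":106,"ty":-60,"gripper":0},{"tx":132,"ty":-75,"gripper":0}])

```text
validation failed for argument at $.in...
```

Call:
jog_arm(increments=[{"tx":26,"ty":-15,"tz":0,"wx":0,"wy":0,"wz":0,"gripper":0},{"tx":53,"ty":-30,"tz":0,"wx":0,"wy":0,"wz":0,"gripper":0},{"tx":79,"ty":-45,"tz":0,"wx":0,"wy":0,"wz":0,"gripper":0},{"tx":106,"ty":-60,"tz":0,"wx":0,"wy":0,"wz":0,"gripper":0},{"tx":132,"ty":-75,"tz":0,"wx":0,"wy":0,"wz":0,"gripper":0}], grip_force=20)

```text
time: 1.02
position: [0.2862, -0.5153, 0.2228]
tool_rot: [3.111, 0.436, 0.0]
ft_force: [1.4, 0.6, -0.2]
grip_width: 0.709
grip_force: 0.0
```

Call:
jog_arm(increments=[{"tx":26,"ty":-15,"tz":0,"wx":0,"wy":0,"wz":0,"gripper":0},{"tx":53,"ty":-30,"tz":0,"wx":0,"wy":0,"wz":0,"gripper":0},{"tx":79,"ty":-45,"tz":0,"wx":0,"wy":0,"wz":0,"gripper":0},{"tx":106,"ty":-60,"tz":0,"wx":0,"wy":0,"wz":0,"gripper":0},{"tx":132,"ty":-75,"tz":0,"wx":0,"wy":0,"wz":0,"gripper":0}])

```text
time: 1.43
position: [0.3924, -0.4068, 0.2229]
tool_rot: [3.11, 0.437, 0.0]
ft_force: [-0.0, -0.4, 0.1]
grip_width: 0.324
grip_force: 0.0
```

Call:
jog_arm(increments=[{"tx":26,"ty":-15,"tz":0,"wx":0,"wy":0,"wz":0,"gripper":0},{"tx":53,"ty":-30,"tz":0,"wx":0,"wy":0,"wz":0,"gripper":0},{"tx":79,"ty":-45,"tz":0,"wx":0,"wy":0,"wz":0,"gripper":0},{"tx":106,"ty":-60,"tz":0,"wx":0,"wy":0,"wz":0,"gripper":0},{"tx":132,"ty":-75,"tz":0,"wx":0,"wy":0,"wz":0,"gripper":0}])

```text
time: 1.85
position: [0.4987, -0.2984, 0.2229]
tool_rot: [3.111, 0.436, 0.001]
ft_force: [0.4, -0.6, 0.1]
grip_width: 0.019
grip_force: 0.0
```

Call:
jog_arm(increments=[{"tx":8,"ty":-30,"tz":0,"wx":0,"wy":0,"wz":0,"gripper":0},{"tx":16,"ty":-59,"tz":0,"wx":0,"wy":0,"wz":0,"gripper":0},{"tx":24,"ty":-89,"tz":0,"wx":0,"wy":0,"wz":0,"gripper":0},{"tx":32,"ty":-118,"tz":0,"wx":0,"wy":0,"wz":0,"gripper":0},{"tx":40,"ty":-148,"tz":0,"wx":0,"wy":0,"wz":0,"gripper":0}])

```text
time: 2.27
position: [0.4952, -0.145, 0.2227]
tool_rot: [3.111, 0.436, 0.0]
ft_force: [0.2, 0.9, -0.2]
grip_width: 0.007
grip_force: 0.0
```

Call:
jog_arm(increments=[{"tx":8,"ty":-30,"tz":0,"wx":0,"wy":0,"wz":0,"gripper":0},{"tx":16,"ty":-59,"tz":0,"wx":0,"wy":0,"wz":0,"gripper":0},{"tx":24,"ty":-89,"tz":0,"wx":0,"wy":0,"wz":0,"gripper":0},{"tx":32,"ty":-118,"tz":0,"wx":0,"wy":0,"wz":0,"gripper":0},{"tx":40,"ty":-148,"tz":0,"wx":0,"wy":0,"wz":0,"gripper":0}])

```text
time: 2.68
position: [0.4929, 0.0083, 0.2228]
tool_rot: [3.11, 0.436, 0.001]
ft_force: [1.3, 0.6, 0.3]
grip_width: 0.002
grip_force: 0.0
```

Call:
jog_arm(increments=[{"tx":8,"ty":-30,"tz":0,"wx":0,"wy":0,"wz":0,"gripper":0},{"tx":16,"ty":-59,"tz":0,"wx":0,"wy":0,"wz":0,"gripper":0},{"tx":24,"ty":-89,"tz":0,"wx":0,"wy":0,"wz":0,"gripper":0},{"tx":32,"ty":-118,"tz":0,"wx":0,"wy":0,"wz":0,"gripper":0},{"tx":40,"ty":-148,"tz":0,"wx":0,"wy":0,"wz":0,"gripper":0}])

```text
time: 3.1
position: [0.4907, 0.1615, 0.2229]
tool_rot: [3.111, 0.436, 0.001]
ft_force: [1.7, -0.1, 0.3]
grip_width: 0.007
grip_force: 0.0
```

Run:
```python
from h import *
w=vision.get_image("wrist");c=w["color"].copy()
s=ctrl.get_state();print(s["position"],s["tool_rot"])
for p in [(.4816,.2421,.0645),(.4939,.1590,.0645),(.492,.2437,.1048),(.4999,.1599,.0962)]:
    cv2.circle(c,tuple(int(i) for i in proj(w,p)),4,(0,0,255),-1);print(proj(w,p))
for x in(-.055,.055):
  for y in (-.085,.085):
    q=proj(w,(.5056+.989*x-.1474*y,.2032+.1474*x+.989*y,.06));cv2.circle(c,tuple(int(i) for i in q),4,(0,255,0),1)
cv2.imwrite("pics/w1.png",cv2.resize(c,(640,480)))
```

```text
[0.48934028 0.16957756 0.22327442] [-3.1044929  -0.44850594 -0.00325365]
[186.99975938 164.38514748]
[257.78590395 173.61973192]
[178.11215891 160.97792631]
[258.73261384 174.09386308]
```

View pics/w1.png

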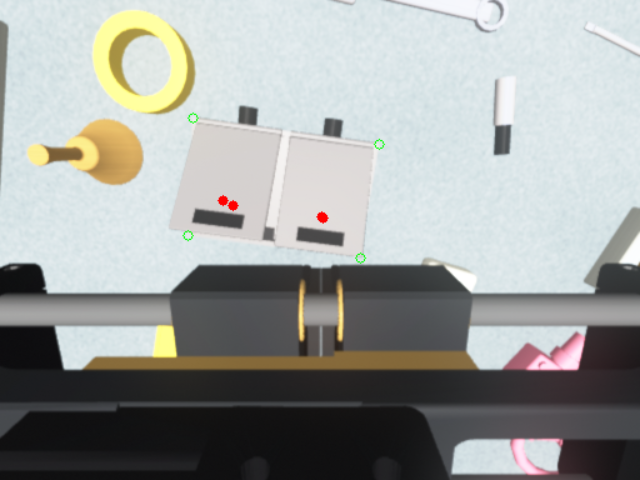

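Call:
jog_arm(increments=[{"tx":2,"ty":3,"tz":25,"wx":0,"wy":0,"wz":0,"gripper":0},{"tx":2,"ty":3,"tz":50,"wx":0,"wy":0,"wz":0,"gripper":0},{"tx":2,"ty":3,"tz":75,"wx":0,"wy":0,"wz":0,"gripper":0},{"tx":2,"ty":3,"tz":98,"wx":0,"wy":0,"wz":0,"gripper":0},{"tx":2,"ty":3,"tz":115,"wx":0,"wy":0,"wz":0,"gripper":0}])

```text
time: 3.57
position: [0.4927, 0.1573, 0.1056]
tool_rot: [3.111, 0.437, -0.003]
ft_force: [-0.5, -1.0, -1.1]
grip_width: 0.005
grip_force: 0.0
```

Call:
jog_arm(increments=[{"tx":0,"ty":0,"tz":10,"wx":0,"wy":0,"wz":0,"gripper":0},{"tx":0,"ty":0,"tz":19,"wx":0,"wy":0,"wz":0,"gripper":0},{"tx":0,"ty":0,"tz":28,"wx":0,"wy":0,"wz":0,"gripper":0},{"tx":0,"ty":0,"tz":36,"wx":0,"wy":0,"wz":0,"gripper":0},{"tx":0,"ty":0,"tz":42,"wx":0,"wy":0,"wz":0,"gripper":0}])

```text
time: 3.98
position: [0.4935, 0.158, 0.066]
tool_rot: [3.11, 0.436, -0.001]
ft_force: [-1.2, -0.7, 1.8]
grip_width: 0.009
grip_force: 0.7
```

Call:
jog_arm(increments=[{"tx":0,"ty":0,"tz":1,"wx":0,"wy":0,"wz":0,"gripper":0},{"tx":0,"ty":0,"tz":2,"wx":0,"wy":0,"wz":0,"gripper":0},{"tx":0,"ty":0,"tz":3,"wx":0,"wy":0,"wz":0,"gripper":0},{"tx":0,"ty":0,"tz":3,"wx":0,"wy":0,"wz":0,"gripper":0},{"tx":0,"ty":0,"tz":3,"wx":0,"wy":0,"wz":0,"gripper":0}])

```text
time: 4.4
position: [0.4935, 0.158, 0.0647]
tool_rot: [3.11, 0.436, -0.001]
ft_force: [-7.8, -1.5, 15.9]
grip_width: 0.004
grip_force: 8.1
```

Call:
jog_arm(increments=[{"tx":0,"ty":0,"tz":-30,"wx":0,"wy":0,"wz":0,"gripper":0},{"tx":0,"ty":0,"tz":-62,"wx":0,"wy":0,"wz":0,"gripper":0},{"tx":2,"ty":-14,"tz":-90,"wx":0,"wy":0,"wz":0,"gripper":0},{"tx":6,"ty":-48,"tz":-90,"wx":0,"wy":0,"wz":0,"gripper":0},{"tx":11,"ty":-83,"tz":-90,"wx":0,"wy":0,"wz":0,"gripper":0}])

```text
time: 4.82
position: [0.484, 0.2405, 0.1553]
tool_rot: [3.112, 0.428, 0.01]
ft_force: [1.2, 0.4, -0.6]
grip_width: 0.005
grip_force: 0.0
```

Call:
jog_arm(increments=[{"tx":0,"ty":0,"tz":15,"wx":0,"wy":0,"wz":0,"gripper":0},{"tx":0,"ty":0,"tz":30,"wx":0,"wy":0,"wz":0,"gripper":0},{"tx":0,"ty":0,"tz":44,"wx":0,"wy":0,"wz":0,"gripper":0},{"tx":0,"ty":0,"tz":56,"wx":0,"wy":0,"wz":0,"gripper":0},{"tx":0,"ty":0,"tz":66,"wx":0,"wy":0,"wz":0,"gripper":0}])

```text
time: 5.23
position: [0.4815, 0.2407, 0.0858]
tool_rot: [3.111, 0.436, 0.0]
ft_force: [0.6, 0.3, 1.6]
grip_width: 0.007
grip_force: 0.7
```

Call:
jog_arm(increments=[{"tx":0,"ty":0,"tz":8,"wx":0,"wy":0,"wz":0,"gripper":0},{"tx":0,"ty":0,"tz":15,"wx":0,"wy":0,"wz":0,"gripper":0},{"tx":0,"ty":0,"tz":21,"wx":0,"wy":0,"wz":0,"gripper":0},{"tx":0,"ty":0,"tz":24,"wx":0,"wy":0,"wz":0,"gripper":0},{"tx":0,"ty":0,"tz":24,"wx":0,"wy":0,"wz":0,"gripper":0}])

```text
time: 5.65
position: [0.481, 0.2408, 0.0647]
tool_rot: [3.109, 0.436, -0.002]
ft_force: [-8.4, -3.6, 18.7]
grip_width: 0.001
grip_force: 9.2
```

Call:
jog_arm(increments=[{"tx":0,"ty":0,"tz":-30,"wx":0,"wy":0,"wz":0,"gripper":0},{"tx":0,"ty":0,"tz":-65,"wx":0,"wy":0,"wz":0,"gripper":0},{"tx":0,"ty":0,"tz":-100,"wx":0,"wy":0,"wz":0,"gripper":0},{"tx":0,"ty":0,"tz":-130,"wx":0,"wy":0,"wz":0,"gripper":0},{"tx":0,"ty":0,"tz":-150,"wx":0,"wy":0,"wz":0,"gripper":0}])

```text
time: 6.07
position: [0.4827, 0.2414, 0.216]
tool_rot: [-3.111, -0.436, -0.008]
ft_force: [0.2, 0.6, -0.0]
grip_width: 0.004
grip_force: 0.0
```

Call:
jog_arm(increments=[{"tx":-7,"ty":30,"tz":0,"wx":0,"wy":0,"wz":0,"gripper":1},{"tx":-15,"ty":60,"tz":0,"wx":0,"wy":0,"wz":0,"gripper":1},{"tx":-22,"ty":90,"tz":0,"wx":0,"wy":0,"wz":0,"gripper":1},{"tx":-29,"ty":120,"tz":0,"wx":0,"wy":0,"wz":0,"gripper":1},{"tx":-37,"ty":150,"tz":0,"wx":0,"wy":0,"wz":0,"gripper":1}])

```text
time: 6.48
position: [0.4873, 0.0847, 0.2128]
tool_rot: [3.11, 0.436, 0.002]
ft_force: [0.8, -1.3, 0.6]
grip_width: 0.298
grip_force: 0.0
```

Call:
jog_arm(increments=[{"tx":-7,"ty":30,"tz":0,"wx":0,"wy":0,"wz":0,"gripper":1},{"tx":-15,"ty":60,"tz":0,"wx":0,"wy":0,"wz":0,"gripper":1},{"tx":-22,"ty":90,"tz":0,"wx":0,"wy":0,"wz":0,"gripper":1},{"tx":-29,"ty":120,"tz":0,"wx":0,"wy":0,"wz":0,"gripper":1},{"tx":-37,"ty":150,"tz":0,"wx":0,"wy":0,"wz":0,"gripper":1}])

```text
time: 6.9
position: [0.4929, -0.0699, 0.2127]
tool_rot: [3.11, 0.436, 0.002]
ft_force: [1.0, -0.2, -0.0]
grip_width: 0.679
grip_force: 0.0
```

Call:
jog_arm(increments=[{"tx":-7,"ty":30,"tz":0,"wx":0,"wy":0,"wz":0,"gripper":1},{"tx":-15,"ty":60,"tz":0,"wx":0,"wy":0,"wz":0,"gripper":1},{"tx":-22,"ty":90,"tz":0,"wx":0,"wy":0,"wz":0,"gripper":1},{"tx":-29,"ty":120,"tz":0,"wx":0,"wy":0,"wz":0,"gripper":1},{"tx":-36,"ty":149,"tz":0,"wx":0,"wy":0,"wz":0,"gripper":1}])

```text
time: 7.32
position: [0.4991, -0.2234, 0.2126]
tool_rot: [3.11, 0.435, 0.001]
ft_force: [-0.2, 0.5, 0.3]
grip_width: 0.981
grip_force: 0.0
```

Run:
```python
from h import *
w=vision.get_image("wrist");w=vision.get_image("wrist");t=vision.get_image("top")
import pickle;pickle.dump(w,open("w.pkl","wb"))
c=w["color"].copy()
s=ctrl.get_state();print(s["position"],s["tool_rot"])
for p,k in [((.5493,-.2641,.143),(0,0,255)),((.5348,-.211,.092),(0,255,0)),((.629,-.2237,.022),(255,0,0))]:
    q=proj(w,p);print(q);cv2.circle(c,tuple(int(i) for i in q),4,k,1)
for n in ("handle","wheel_hub"):print(n,[(np.round(d["bbox"]).tolist(),round(d["conf"],2)) for d in vision.spot_in("wrist",n)])
g=np.hstack([cv2.resize(c,(480,360)),cv2.resize(t["color"][150:240,130:220],(320,360))])
cv2.imwrite("pics/w2.png",g)
```

```text
[ 0.49848315 -0.22454823  0.21202717] [ 3.11190642e+00  4.27654070e-01 -5.29382720e-04]
[308.53944847 150.16582977]
[244.92092387 143.87835885]
[277.85758196  63.51847425]
handle [([166.0, 258.0, 186.0, 294.0], 0.91), ([288.0, 135.0, 323.0, 160.0], 0.78)]
wheel_hub [([158.0, 260.0, 210.0, 296.0], 0.96), ([185.0, 81.0, 316.0, 199.0], 0.68)]
```

View pics/w2.png

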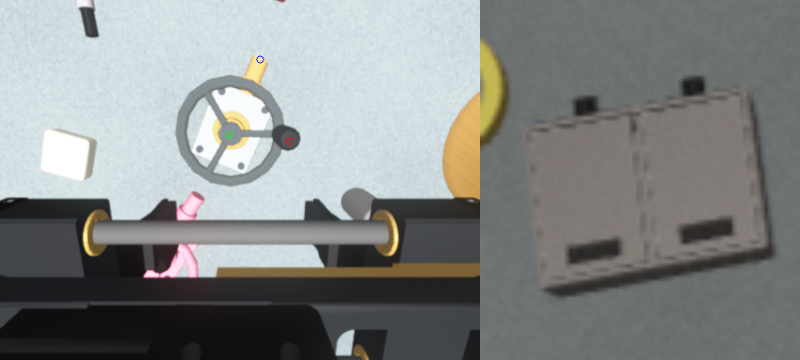

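The wrist view shows the hub at (230,134) and the handle top at (288,138), both on the projected marks. The top crop shows both covers flush. Next I'll go to the handle.

Call:
jog_arm(increments=[{"tx":19,"ty":26,"tz":0,"wx":0,"wy":0,"wz":0,"gripper":1},{"tx":38,"ty":52,"tz":10,"wx":0,"wy":0,"wz":0,"gripper":1},{"tx":38,"ty":52,"tz":30,"wx":0,"wy":0,"wz":0,"gripper":1},{"tx":38,"ty":52,"tz":45,"wx":0,"wy":0,"wz":0,"gripper":1},{"tx":38,"ty":52,"tz":60,"wx":0,"wy":0,"wz":0,"gripper":1}])

```text
time: 7.98
position: [0.5507, -0.2588, 0.1515]
tool_rot: [-3.11, -0.44, -0.0]
ft_force: [-0.3, -0.4, -0.4]
grip_width: 0.998
grip_force: 0.0
```

Call:
jog_arm(increments=[{"tx":0,"ty":0,"tz":15,"wx":0,"wy":0,"wz":0,"gripper":1},{"tx":0,"ty":0,"tz":29,"wx":0,"wy":0,"wz":0,"gripper":1},{"tx":0,"ty":0,"tz":40,"wx":0,"wy":0,"wz":0,"gripper":1},{"tx":0,"ty":0,"tz":47,"wx":0,"wy":0,"wz":0,"gripper":1},{"tx":0,"ty":0,"tz":51,"wx":0,"wy":0,"wz":0,"gripper":1}])

```text
time: 8.4
position: [0.5499, -0.2596, 0.1007]
tool_rot: [-3.11, -0.439, 0.001]
ft_force: [-0.7, 0.9, -1.0]
grip_width: 0.998
grip_force: 0.0
```

Run:
```python
from h import *
w=vision.get_image("wrist");c=w["color"].copy()
s=ctrl.get_state();print(s["position"],s["tool_rot"],s["ft_force"])
q=proj(w,(.5493,-.2641,.143));print(q);cv2.circle(c,tuple(int(i) for i in q),4,(0,0,255),1)
cv2.imwrite("pics/w3.png",c)
```

```text
[ 0.54965049 -0.25986333  0.10047928] [-3.11008845e+00 -4.37961193e-01  1.59432159e-03] [-0.50222025 -0.147184   -0.88591822]
[262.29064329 265.95486698]
```

View pics/w3.png

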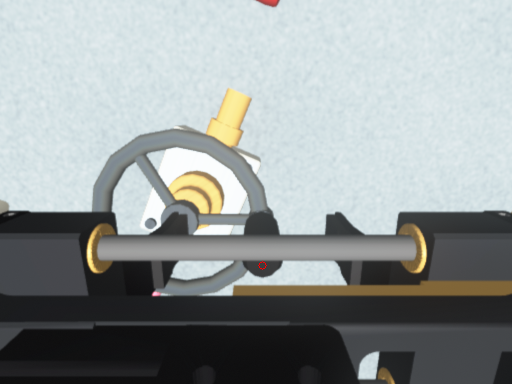

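Call:
jog_arm(increments=[{"tx":0,"ty":4,"tz":0,"wx":0,"wy":0,"wz":0,"gripper":0.1},{"tx":0,"ty":4,"tz":0,"wx":0,"wy":0,"wz":0,"gripper":0.1},{"tx":0,"ty":4,"tz":0,"wx":0,"wy":0,"wz":0,"gripper":0.1},{"tx":0,"ty":4,"tz":0,"wx":0,"wy":0,"wz":0,"gripper":0.1},{"tx":0,"ty":4,"tz":0,"wx":0,"wy":0,"wz":0,"gripper":0.1}], grip_force=25)

```text
time: 8.87
position: [0.5513, -0.2647, 0.1021]
tool_rot: [3.111, 0.436, 0.001]
ft_force: [0.4, -0.6, 0.2]
grip_width: 0.71
grip_force: 0.0
```

Call:
jog_arm(increments=[{"tx":0,"ty":0,"tz":0,"wx":0,"wy":0,"wz":0,"gripper":0.1},{"tx":0,"ty":0,"tz":0,"wx":0,"wy":0,"wz":0,"gripper":0.1},{"tx":0,"ty":0,"tz":0,"wx":0,"wy":0,"wz":0,"gripper":0.1},{"tx":0,"ty":0,"tz":0,"wx":0,"wy":0,"wz":0,"gripper":0.1},{"tx":0,"ty":0,"tz":0,"wx":0,"wy":0,"wz":0,"gripper":0.1}])

```text
time: 9.28
position: [0.551, -0.2646, 0.1015]
tool_rot: [3.111, 0.437, -0.0]
ft_force: [-0.2, 0.6, 0.8]
grip_width: 0.324
grip_force: 0.0
```

Call:
jog_arm(increments=[{"tx":0,"ty":0,"tz":0,"wx":0,"wy":0,"wz":0,"gripper":0.1},{"tx":0,"ty":0,"tz":0,"wx":0,"wy":0,"wz":0,"gripper":0.1},{"tx":0,"ty":0,"tz":0,"wx":0,"wy":0,"wz":0,"gripper":0.1},{"tx":0,"ty":0,"tz":0,"wx":0,"wy":0,"wz":0,"gripper":0.1},{"tx":0,"ty":0,"tz":0,"wx":0,"wy":0,"wz":0,"gripper":0.1}])

```text
time: 9.7
position: [0.5507, -0.2626, 0.1015]
tool_rot: [-3.108, -0.438, 0.002]
ft_force: [-2.6, 5.0, 2.7]
grip_width: 0.24
grip_force: 25.0
```

Call:
jog_arm(increments=[{"tx":-17,"ty":-2.4,"tz":0,"wx":0,"wy":0,"wz":0,"gripper":0.1},{"tx":-32.5,"ty":-9.9,"tz":0,"wx":0,"wy":0,"wz":0,"gripper":0.1},{"tx":-44.9,"ty":-21.9,"tz":0,"wx":0,"wy":0,"wz":0,"gripper":0.1},{"tx":-53,"ty":-37.1,"tz":0,"wx":0,"wy":0,"wz":0,"gripper":0.1},{"tx":-56,"ty":-54,"tz":0,"wx":0,"wy":0,"wz":0,"gripper":0.1}])

```text
time: 10.12
position: [0.4843, -0.2285, 0.1015]
tool_rot: [3.109, 0.435, 0.01]
ft_force: [10.9, -0.7, -8.9]
grip_width: 0.246
grip_force: 25.0
```

Call:
jog_arm(increments=[{"tx":2.4,"ty":-17,"tz":0,"wx":0,"wy":0,"wz":0,"gripper":0.1},{"tx":10,"ty":-32,"tz":0,"wx":0,"wy":0,"wz":0,"gripper":0.1},{"tx":22,"ty":-45,"tz":0,"wx":0,"wy":0,"wz":0,"gripper":0.1},{"tx":37,"ty":-53,"tz":0,"wx":0,"wy":0,"wz":0,"gripper":0.1},{"tx":54,"ty":-55,"tz":0,"wx":0,"wy":0,"wz":0,"gripper":0.1}])

```text
time: 10.53
position: [0.5163, -0.1583, 0.1014]
tool_rot: [-3.109, -0.437, 0.01]
ft_force: [-5.9, 5.1, 6.5]
grip_width: 0.241
grip_force: 25.0
```

Call:
jog_arm(increments=[{"tx":17,"ty":2.4,"tz":0,"wx":0,"wy":0,"wz":0,"gripper":0.1},{"tx":32.5,"ty":9.9,"tz":0,"wx":0,"wy":0,"wz":0,"gripper":0.1},{"tx":44.9,"ty":21.9,"tz":0,"wx":0,"wy":0,"wz":0,"gripper":0.1},{"tx":53,"ty":37.1,"tz":0,"wx":0,"wy":0,"wz":0,"gripper":0.1},{"tx":56,"ty":54,"tz":0,"wx":0,"wy":0,"wz":0,"gripper":0.1}])

```text
time: 10.95
position: [0.5891, -0.1942, 0.1014]
tool_rot: [-3.108, -0.442, -0.0]
ft_force: [-4.9, 3.8, 4.7]
grip_width: 0.246
grip_force: 25.0
```

Call:
jog_arm(increments=[{"tx":-0.3,"ty":6.7,"tz":0,"wx":0,"wy":0,"wz":0,"gripper":0.1},{"tx":-1.4,"ty":13.4,"tz":0,"wx":0,"wy":0,"wz":0,"gripper":0.1},{"tx":-3.3,"ty":19.8,"tz":0,"wx":0,"wy":0,"wz":0,"gripper":0.1},{"tx":-4.8,"ty":23.4,"tz":0,"wx":0,"wy":0,"wz":0,"gripper":0.1},{"tx":-6,"ty":26,"tz":0,"wx":0,"wy":0,"wz":0,"gripper":0.1}])

```text
time: 11.37
position: [0.5906, -0.2168, 0.1015]
tool_rot: [-3.102, -0.441, -0.005]
ft_force: [3.2, 15.1, -0.5]
grip_width: 0.247
grip_force: 25.0
```

Call:
jog_arm(increments=[{"tx":0,"ty":0,"tz":0,"wx":0,"wy":0,"wz":0,"gripper":0.1},{"tx":0,"ty":0,"tz":0,"wx":0,"wy":0,"wz":0,"gripper":0.1},{"tx":0,"ty":0,"tz":0,"wx":0,"wy":0,"wz":0,"gripper":0.1},{"tx":0,"ty":0,"tz":0,"wx":0,"wy":0,"wz":0,"gripper":0.1},{"tx":0,"ty":0,"tz":0,"wx":0,"wy":0,"wz":0,"gripper":0.1}])

```text
time: 11.78
position: [0.5906, -0.2167, 0.1015]
tool_rot: [-3.103, -0.443, -0.005]
ft_force: [3.4, 11.3, -1.2]
grip_width: 0.246
grip_force: 25.0
```

Call:
jog_arm(increments=[{"tx":-1,"ty":2,"tz":0,"wx":0,"wy":0,"wz":0,"gripper":0.1},{"tx":-2,"ty":4,"tz":0,"wx":0,"wy":0,"wz":0,"gripper":0.1},{"tx":-2,"ty":4,"tz":0,"wx":0,"wy":0,"wz":0,"gripper":0.1},{"tx":-2,"ty":4,"tz":0,"wx":0,"wy":0,"wz":0,"gripper":0.1},{"tx":-2,"ty":4,"tz":0,"wx":0,"wy":0,"wz":0,"gripper":0.1}])

```text
time: 12.2
position: [0.5906, -0.2168, 0.1015]
tool_rot: [-3.098, -0.447, -0.006]
ft_force: [4.0, 17.2, -0.1]
grip_width: 0.239
grip_force: 25.0
```

Run:
```python
from h import *
t=vision.get_image("top");w=vision.get_image("wrist");c=w["color"].copy()
for p,k in [((.5348,-.211,.092),(0,255,0)),((.629,-.2237,.022),(255,0,0))]:
    cv2.circle(c,tuple(int(i) for i in proj(w,p)),4,k,1)
cv2.imwrite("pics/w4.png",np.hstack([c[60:360,80:420],cv2.resize(t["color"][140:210,290:380],(386,300))]))
```

```text
(no output)
```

View pics/w4.png

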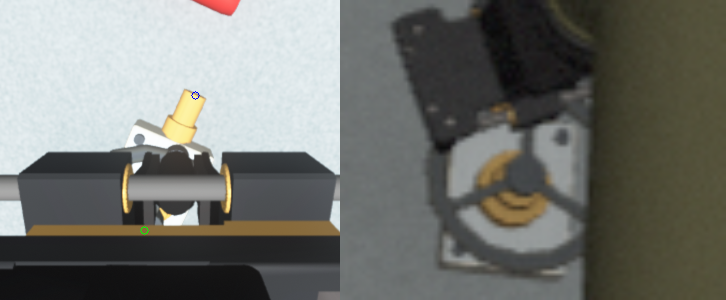

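The stop is confirmed: the position doesn't change while the force rises to 17 N, and the handle stands over the outlet. Now I'll open the wheel two turns.

Call:
jog_arm(increments=[{"tx":9.7,"ty":-25.3,"tz":0,"wx":0,"wy":0,"wz":0,"gripper":0.1},{"tx":8.8,"ty":-42.4,"tz":0,"wx":0,"wy":0,"wz":0,"gripper":0.1},{"tx":2.6,"ty":-58.5,"tz":0,"wx":0,"wy":0,"wz":0,"gripper":0.1},{"tx":-8.2,"ty":-71.9,"tz":0,"wx":0,"wy":0,"wz":0,"gripper":0.1},{"tx":-22.6,"ty":-81.2,"tz":0,"wx":0,"wy":0,"wz":0,"gripper":0.1}])

```text
time: 12.72
position: [0.545, -0.1552, 0.1015]
tool_rot: [3.109, 0.439, 0.005]
ft_force: [4.0, -1.5, -3.4]
grip_width: 0.241
grip_force: 25.0
```

Call:
jog_arm(increments=[{"tx":-16.7,"ty":-4.5,"tz":0,"wx":0,"wy":0,"wz":0,"gripper":0.1},{"tx":-33.8,"ty":-3.6,"tz":0,"wx":0,"wy":0,"wz":0,"gripper":0.1},{"tx":-49.9,"ty":2.6,"tz":0,"wx":0,"wy":0,"wz":0,"gripper":0.1},{"tx":-63.3,"ty":13.4,"tz":0,"wx":0,"wy":0,"wz":0,"gripper":0.1},{"tx":-72.6,"ty":27.8,"tz":0,"wx":0,"wy":0,"wz":0,"gripper":0.1}])

```text
time: 13.13
position: [0.4815, -0.202, 0.1015]
tool_rot: [3.111, 0.439, 0.002]
ft_force: [7.5, 4.0, -5.0]
grip_width: 0.244
grip_force: 25.0
```

Forces are low and the tracking is good, so I'll continue.

Call:
jog_arm(increments=[{"tx":-4.5,"ty":16.7,"tz":0,"wx":0,"wy":0,"wz":0,"gripper":0.1},{"tx":-3.6,"ty":33.8,"tz":0,"wx":0,"wy":0,"wz":0,"gripper":0.1},{"tx":2.6,"ty":49.9,"tz":0,"wx":0,"wy":0,"wz":0,"gripper":0.1},{"tx":13.4,"ty":63.3,"tz":0,"wx":0,"wy":0,"wz":0,"gripper":0.1},{"tx":27.8,"ty":72.6,"tz":0,"wx":0,"wy":0,"wz":0,"gripper":0.1}])

```text
time: 13.55
position: [0.5274, -0.264, 0.1014]
tool_rot: [-3.108, -0.434, 0.004]
ft_force: [-3.4, 10.1, 5.0]
grip_width: 0.243
grip_force: 25.0
```

Call:
jog_arm(increments=[{"tx":16.7,"ty":4.5,"tz":0,"wx":0,"wy":0,"wz":0,"gripper":0.1},{"tx":33.8,"ty":3.6,"tz":0,"wx":0,"wy":0,"wz":0,"gripper":0.1},{"tx":49.9,"ty":-2.6,"tz":0,"wx":0,"wy":0,"wz":0,"gripper":0.1},{"tx":63.3,"ty":-13.4,"tz":0,"wx":0,"wy":0,"wz":0,"gripper":0.1},{"tx":72.6,"ty":-27.8,"tz":0,"wx":0,"wy":0,"wz":0,"gripper":0.1}])

```text
time: 13.97
position: [0.5898, -0.2215, 0.1015]
tool_rot: [3.108, 0.432, -0.004]
ft_force: [-3.0, -4.6, 1.3]
grip_width: 0.238
grip_force: 25.0
```

Call:
jog_arm(increments=[{"tx":4.5,"ty":-16.7,"tz":0,"wx":0,"wy":0,"wz":0,"gripper":0.1},{"tx":3.6,"ty":-33.8,"tz":0,"wx":0,"wy":0,"wz":0,"gripper":0.1},{"tx":-2.6,"ty":-49.9,"tz":0,"wx":0,"wy":0,"wz":0,"gripper":0.1},{"tx":-13.4,"ty":-63.3,"tz":0,"wx":0,"wy":0,"wz":0,"gripper":0.1},{"tx":-27.8,"ty":-72.6,"tz":0,"wx":0,"wy":0,"wz":0,"gripper":0.1}])

```text
time: 14.38
position: [0.5451, -0.1552, 0.1015]
tool_rot: [3.109, 0.439, 0.005]
ft_force: [3.3, -2.0, -1.4]
grip_width: 0.246
grip_force: 25.0
```

Call:
jog_arm(increments=[{"tx":-16.7,"ty":-4.5,"tz":0,"wx":0,"wy":0,"wz":0,"gripper":0.1},{"tx":-33.8,"ty":-3.6,"tz":0,"wx":0,"wy":0,"wz":0,"gripper":0.1},{"tx":-49.9,"ty":2.6,"tz":0,"wx":0,"wy":0,"wz":0,"gripper":0.1},{"tx":-63.3,"ty":13.4,"tz":0,"wx":0,"wy":0,"wz":0,"gripper":0.1},{"tx":-72.6,"ty":27.8,"tz":0,"wx":0,"wy":0,"wz":0,"gripper":0.1}])

```text
time: 14.8
position: [0.4815, -0.2019, 0.1015]
tool_rot: [3.111, 0.439, 0.002]
ft_force: [7.7, 2.3, -6.6]
grip_width: 0.247
grip_force: 25.0
```

Call:
jog_arm(increments=[{"tx":-4.5,"ty":16.7,"tz":0,"wx":0,"wy":0,"wz":0,"gripper":0.1},{"tx":-3.6,"ty":33.8,"tz":0,"wx":0,"wy":0,"wz":0,"gripper":0.1},{"tx":2.6,"ty":49.9,"tz":0,"wx":0,"wy":0,"wz":0,"gripper":0.1},{"tx":13.4,"ty":63.3,"tz":0,"wx":0,"wy":0,"wz":0,"gripper":0.1},{"tx":27.8,"ty":72.6,"tz":0,"wx":0,"wy":0,"wz":0,"gripper":0.1}])

```text
time: 15.22
position: [0.5275, -0.264, 0.1014]
tool_rot: [-3.108, -0.434, 0.004]
ft_force: [-3.3, 9.4, 4.6]
grip_width: 0.242
grip_force: 25.0
```

Call:
jog_arm(increments=[{"tx":16.7,"ty":4.5,"tz":0,"wx":0,"wy":0,"wz":0,"gripper":0.1},{"tx":33.8,"ty":3.6,"tz":0,"wx":0,"wy":0,"wz":0,"gripper":0.1},{"tx":49.9,"ty":-2.6,"tz":0,"wx":0,"wy":0,"wz":0,"gripper":0.1},{"tx":63.3,"ty":-13.4,"tz":0,"wx":0,"wy":0,"wz":0,"gripper":0.1},{"tx":72.6,"ty":-27.8,"tz":0,"wx":0,"wy":0,"wz":0,"gripper":0.1}])

```text
time: 15.63
position: [0.5899, -0.2215, 0.1015]
tool_rot: [3.108, 0.432, -0.004]
ft_force: [-3.5, -4.7, 1.2]
grip_width: 0.243
grip_force: 25.0
```

Call:
jog_arm(increments=[{"tx":0,"ty":0,"tz":0,"wx":0,"wy":0,"wz":0,"gripper":0.1},{"tx":0,"ty":0,"tz":0,"wx":0,"wy":0,"wz":0,"gripper":0.1},{"tx":0,"ty":0,"tz":0,"wx":0,"wy":0,"wz":0,"gripper":0.1},{"tx":0,"ty":0,"tz":0,"wx":0,"wy":0,"wz":0,"gripper":0.1},{"tx":0,"ty":0,"tz":0,"wx":0,"wy":0,"wz":0,"gripper":0.1}])

```text
time: 16.05
position: [0.5903, -0.2191, 0.1014]
tool_rot: [3.111, 0.434, -0.001]
ft_force: [-2.4, 2.9, 1.6]
grip_width: 0.242
grip_force: 25.0
```

Call:
jog_arm(increments=[{"tx":0.6,"ty":-2.5,"tz":0,"wx":0,"wy":0,"wz":0,"gripper":0.1},{"tx":0.6,"ty":-2.5,"tz":0,"wx":0,"wy":0,"wz":0,"gripper":0.1},{"tx":0.6,"ty":-2.5,"tz":0,"wx":0,"wy":0,"wz":0,"gripper":0.1},{"tx":0.6,"ty":-2.5,"tz":0,"wx":0,"wy":0,"wz":0,"gripper":0.1},{"tx":0.6,"ty":-2.5,"tz":0,"wx":0,"wy":0,"wz":0,"gripper":0.1}])

```text
time: 16.47
position: [0.5907, -0.2167, 0.1015]
tool_rot: [3.11, 0.435, -0.001]
ft_force: [-1.4, -1.5, -0.9]
grip_width: 0.242
grip_force: 25.0
```

Call:
jog_arm(increments=[{"tx":0,"ty":0,"tz":0,"wx":0,"wy":0,"wz":0,"gripper":0.1},{"tx":0,"ty":0,"tz":0,"wx":0,"wy":0,"wz":0,"gripper":0.1},{"tx":0,"ty":0,"tz":0,"wx":0,"wy":0,"wz":0,"gripper":0.1},{"tx":0,"ty":0,"tz":0,"wx":0,"wy":0,"wz":0,"gripper":0.1},{"tx":0,"ty":0,"tz":0,"wx":0,"wy":0,"wz":0,"gripper":0.1}])

```text
time: 16.88
position: [0.5908, -0.2157, 0.1015]
tool_rot: [3.111, 0.437, -0.001]
ft_force: [-0.3, -1.5, 0.6]
grip_width: 0.247
grip_force: 25.0
```

Run:
```python
from h import *
t=vision.get_image("top");w=vision.get_image("wrist")
cv2.imwrite("pics/w5.png",np.hstack([w["color"][60:360,80:420],cv2.resize(t["color"][150:240,130:220],(300,300)),]))
```

```text
(no output)
```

View pics/w5.png

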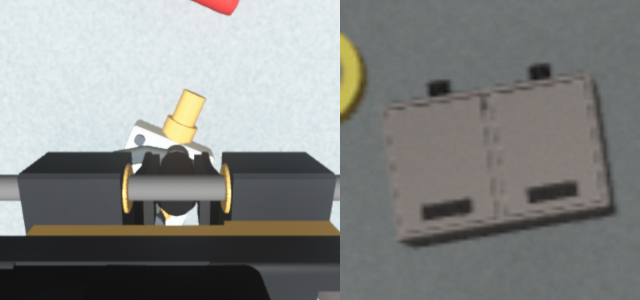

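The handle is held between the pads at (177,180), in the same place as at the stop, and both covers are still shut. Handing in.

```bash
python3 -c "
from bench import ctrl
print(ctrl.close_job())"
```

```text
the job is handed in; nothing more can be done
None
```

I handed the job in at about 17 s; the hand-in gave no verdict. Both covers are latched shut, the wheel was closed to its stop and backed off two full turns (within about 0.02 rad by tool position), and the gripper still holds the crank handle at 25 N.

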